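# Extend the funnel arm by one hole

### The arm

A 7-joint arm with a two-finger parallel gripper is mounted at the origin on a cart in front of the work surface, level with it; the furniture and walls round the work are solid. World frame = base frame: x ahead of the robot, y to its left, z up, the work surface at z = 0. Lengths are in m, angles in rad, forces in N, time in s.
With the tool pointing down it reaches from about 0.4 to 0.85 m from the base axis. Payload 4.5 kg.
Tool frame: the origin (TCP) lies where the fingers leave the gripper's body, on its centre line; the fingertips stand 64 mm ahead of it and the grasp point (between the pads) lies 45 mm ahead of it; z points along the fingers, y is the direction in which the jaws open and shut (so a half turn about z gives the same grasp; the last joint's range is limited). The gripper opens to 88 mm and grips with 3 to 60 N. Pads are 18 mm wide; open, the fingers measure 123 mm over their backs; the gripper's body (75 mm by 187 mm) begins 45 mm behind the grasp point.
Start: joints at [1.296, 0.689, -0.195, 1.565, 0.157, 0.902, -0.215], TCP at [0.19, -0.595, 0.303] pointing down, gripper open.
Joint ranges: [-3.01, 3.01], [-0.46, 2.08], [-1.47, 1.51], [0.13, 2.56], [-1, 4.14], [0.04, 2.09], [-2.66, 2.66]. Speed limits (rad/s): [2.57, 2.57, 3.14, 3.14, 3.14, 3.14, 3.14].

### API

Orientations are given as a unit quaternion [x, y, z, w].
In Python, from plant import monitor, snapshot, workorder, finder gives the robot as it stands.
- The arm moves only by the tool carry_out, never from a script. Its argument "motion" is one flat list of numbers, 6 for each row, row after row: the shift along the tool's x, y, z in cm, then the turn, a rotation vector about the tool's x, y, z in rad. In form: [x, y, z, rx, ry, rz, x, y, z, rx, ry, rz, ...]. A call has 1 to 8 rows; each row shifts and turns the commanded pose from where the row before left it, along the tool's axes as they then stand; what a row does not reach is not made up. A row lasts 1/8 s, in which the tool goes at most 62.5 mm and 10.7 degrees, less where a joint would pass 70% of its speed; a pose out of reach is approached as far as the arm can. A call with a gripper value outside its range is refused whole. "hand" is the finger opening in cm, from 0 to 8.81, set as the call begins (left out, the last holds). The fingers move at their own pace and stop on an object; "grip_force" is the grip in N (left out, the last holds). Time passes only in rows, so rows that do not move let the fingers close. It gives the time, the measured TCP pose, the force and the opening at its end, in the units of the state.
- monitor.get_state(): the state, without advancing time (a new reading comes with each control period).
- snapshot(name): name is "scene" or "top" or "wrist"; returns a dict with "frame" (420x560x3 uint8, red, green, blue), "range_z" (420x560 float32, m along the optical axis (not along the pixel's ray), 0 where there is no reading), "fx", "fy", "cx", "cy" (pixels), "rvec" (rotation vector, rad) and "tvec" (3), from world to camera coordinates, as OpenCV has them; the wrist camera has in their place "hand_eye" (4x4, takes a point from camera to tool coordinates, whose origin is the TCP and whose axes are the flange's). Camera axes: x right, y down, z forward; pixel columns grow to the right and rows downward; lengths in m; the calibration is good to about 2 mm. A picture is of the moment at which its call begins: read the wrist's pose just before it.
- workorder.finish_job(): hands the job in, once; it reports no verdict.
Trained networks look in a picture, given as the dict that the camera call returned (one of the last four; its "shot" number tells which), for a name from the list of things; names that differ only in an ending like _2 or _b are one class to them, and where a whole thing is asked for, a point or a joint stands for the part that bears it (a point fixed in the world has none). Each returns a list of dicts, best first, with "p" (0 to 1); they miss things now and then, are a little off and sometimes report something else, mostly with a low value. They report only what shows in the picture. A call takes as long as a camera call.
- finder.masks_of(picture, thing): "pixels" (420x560 bool, what is visible of it) and "extent" ([left, top, right, bottom] in pixels, round what is visible of it).
The state is a dict: "clock": time; "q": joint angles; "qd": joint speeds; "joint_torque": joint torques, N m; "tool_pos": TCP position; "eef_rot": TCP orientation; "contact_force": force on the tool from outside, world axes, zero at the start; "moment": the same for the moment, N m; "opening": opening from 0.0 (shut) to 1.0 (fully open).
Only numpy, scipy, OpenCV 4.12 (cv2) and the standard library are available. Lean on these libraries where they do the work, as an engineer would, in place of code of your own. Each camera call takes 0.05 s, during which the arm holds its last target. There are 200 camera calls.

### The job

The telescoping funnel arm on the bench is one hole too short: press its spring snap button flush and push the sleeve outward by its thumb stop until the button springs up in the next hole, so that the funnel stands over the beaker. Go by feel, slowly and gently (the thin tube is dented by 35 N), do not overshoot to the hole after, leave everything else on the bench alone and let go at the end.

Things in the scene. Friction and masses are not known exactly. Their poses are not given: they have to be found in the camera images.
- stand: Fixed stand: grey base plate 260x110x12 mm (x -230 to +30 mm), posts at x -190 and -110 mm carrying a level square telescoping arm. Origin on the bench right below the snap button; +x runs along the arm, the way the sleeve extends (to the funnel), z up. A contact force above 35 N between robot and any part of stand or arm spoils it.
- button_nominal (a point): Point fixed to the stand, on the snap button's vertical axis, at the nominal height of the sleeve's flat top face (150 mm above the bench). The posts were set by hand: the real top face lies up to 10 mm higher or lower than this, differently each time, so find it by touch.
- stop_nominal (a point): Point fixed to the stand 14 mm along +x from the button's axis, at nominal top-face height: where the near face of the sleeve's black thumb stop is at sleeve value 0. The stop is an upright lip on top of the sleeve, 18 mm high, 30 mm wide, 7 mm thick; it moves with the sleeve. Sleeve friction about 2 N, with the riding button some 4 N; push at about 15 mm/s, as it stops hard.
- sleeve (a joint): How far the sleeve is extended, m. Bare aluminium square tube 30x30x178 mm, wall 2 mm, three 14x14 mm holes along its top, 30 mm apart; ring and funnel at its +x end. 0 = button in the first hole (nearest the thumb stop), 0.030 = in the second (the goal), 0.060 = third. 1 mm of play either way in a hole.
- button (a joint): Press depth of the snap button, m. 0 = up: its steel dome (ball radius 6 mm) stands 4.7 mm proud and locks the sleeve; 0.0047 = flush; 0.0067 = under the wall. Spring 3.3 N up, 5 N flush. Held flush by a closed fingertip resting on the sleeve, it slips under the hole edge when the sleeve is pushed by about 10 N; then it needs no pressing and springs up in the next hole, stopping the sleeve dead.
- beaker: Loose beaker, 63 mm wide, 85 mm tall, with a blue band, standing on the bench about 195 mm along the arm from the button (under the funnel's future place). Origin at the centre of its underside. Leave alone.
- amber: Loose amber bottle with black cap, 63 mm wide, 125 mm tall, behind the stand. Origin at the centre of its underside. Leave alone.
- dropper: Small loose white bottle with white cap, 41 mm wide, 75 mm tall, behind the stand. Origin at the centre of its underside. Leave alone.
- tips: Loose closed carton, 65x100x45 mm, behind the stand. Origin at the centre of its underside. Leave alone.

How it is judged:
On the way:
1. the snap button is pressed flush (within 0.7 mm) or deeper (value of joint button above 0.004 m), for 0.1 s.
At the end, for the whole second after the job is handed in: The sleeve is extended by one hole (30 mm, within 2.5 mm), the button has sprung fully up in the second hole (within 1 mm), the sleeve is at rest (value of joint sleeve between 0.0275 and 0.0325 m and value of joint button below 0.001 m and velocity of joint sleeve between -0.005 and 0.005 m/s); the robot touches nothing.
It fails at once if the robot bears on the stand or arm with more than 35 N (contact force between any of the fingers, the arm and stand above 35 N).
It fails at once if the sleeve overshoots the next hole (value of joint sleeve above 0.037 m).
It fails at once if a bystander is moved by more than 15 mm (distance of any of beaker, amber, dropper, tips from where it was at the start of the episode above 0.015 m).
It also fails if it takes over 48 s, if anything falls off the work surface, if the arm or the gripper's body presses on something with over 40 N, if the wrist force passes 120 N, or if a joint passes its speed limit or range.

## Working session

There is one attempt and no reset: what is moved stays moved. The work goes in short steps, Python scripts to look and compute and a tool call to move; the robot and the scene stay as the last step left them, time stands still between calls to the robot, and variables do not carry over. Pictures are saved under pics/ and viewed, about 8 in all and at most 12, crops included, and the job is handed in when it is done.

Besides the shell and the picture viewer there is one more tool, called after "Call:" as name(argument=value, ...), one argument or row to a line, values as JSON. carry_out: Moves the arm, as the interface text tells. Its arguments: {"type":"object","properties":{"motion":{"type":"array"},"hand":{"type":"number"},"grip_force":{"type":"number"}},"required":["motion"]}

```bash
ls; mkdir -p pics; cat > h.py <<'E'
import numpy as np, cv2, pickle
from scipy.spatial.transform import Rotation as R
from plant import monitor, snapshot, workorder, finder
def pts(s,m=None):
    d=s["range_z"]; v,u=np.indices(d.shape); ok=(d>0)
    if m is not None: ok&=m
    z=d[ok]; c=np.c_[(u[ok]-s["cx"])/s["fx"]*z,(v[ok]-s["cy"])/s["fy"]*z,z]
    if "rvec" in s:
        M=R.from_rotvec(np.ravel(s["rvec"])).as_matrix(); return (c-np.ravel(s["tvec"]))@M
    H=np.array(s["hand_eye"]); t=c@H[:3,:3].T+H[:3,3]
    return R.from_quat(s["er"]).apply(t)+s["tp"]
def st():
    s=monitor.get_state(); return s
E
python3 - <<'E'
from h import *
s=st(); print({k:np.round(v,3) for k,v in s.items()})
for n in ("scene","top"):
    p=snapshot(n); cv2.imwrite(f"pics/{n}1.png",p["frame"][...,::-1])
    for t in ("stand","sleeve","button","beaker","amber","dropper","tips"):
        for r in finder.masks_of(p,t)[:2]:
            q=pts(p,r["pixels"]); print(n,t,round(r["p"],2),r["extent"],np.round(np.percentile(q,[2,50,98],axis=0),3).tolist() if len(q) else "")
    if n=="top": pickle.dump(p,open("top.pkl","wb"))
    else: pickle.dump(p,open("scene.pkl","wb"))
E
```

```text
pics
{'clock': np.float64(0.0), 'q': array([ 1.296,  0.69 , -0.195,  1.566,  0.157,  0.902, -0.215]), 'qd': array([ 0.   , -0.002, -0.   ,  0.001, -0.   , -0.001, -0.   ]), 'joint_torque': array([-0.0000e+00, -5.2757e+01, -1.2670e+00, -1.5343e+01, -5.3000e-02,
        6.0000e-03,  0.0000e+00]), 'tool_pos': array([ 0.19 , -0.595,  0.302]), 'eef_rot': array([ 0.988,  0.154, -0.   , -0.001]), 'contact_force': array([-0.454, -0.25 ,  0.396]), 'moment': array([ 0.02 , -0.032, -0.011]), 'opening': np.float64(0.999)}
scene stand 0.78 [209.0, 195.2, 415.4, 293.3] [[0.456, -0.257, 0.001], [0.519, -0.088, 0.074], [0.672, 0.144, 0.164]]
scene sleeve 0.74 [208.0, 190.8, 413.4, 296.7] [[0.456, -0.249, 0.002], [0.518, -0.087, 0.089], [0.591, 0.144, 0.163]]
scene sleeve 0.56 [206.7, 204.5, 351.2, 257.9] [[0.509, -0.112, 0.001], [0.534, 0.035, 0.144], [0.706, 0.151, 0.166]]
scene button 0.59 [158.8, 245.0, 211.6, 289.7] [[0.656, 0.122, 0.002], [0.67, 0.178, 0.045], [0.724, 0.217, 0.047]]
scene beaker 0.65 [197.7, 261.4, 234.9, 319.2] [[0.53, 0.124, 0.004], [0.542, 0.156, 0.057], [0.59, 0.182, 0.086]
[... 457 characters left out ...]
45, 0.164]]
top sleeve 0.61 [185.2, 207.9, 333.8, 254.1] [[0.515, -0.113, 0.0], [0.546, 0.047, 0.146], [0.592, 0.152, 0.166]]
top button 0.61 [269.8, 143.2, 292.1, 164.6] [[0.7, -0.041, 0.014], [0.715, -0.024, 0.056], [0.737, -0.004, 0.078]]
top beaker 0.45 [182.6, 208.1, 408.7, 281.0] [[0.46, -0.258, 0.008], [0.531, -0.103, 0.016], [0.585, 0.145, 0.163]]
top amber 0.56 [385.5, 138.3, 426.2, 175.7] [[0.67, -0.299, 0.02], [0.691, -0.265, 0.092], [0.723, -0.244, 0.127]]
top dropper 0.82 [270.3, 140.8, 293.9, 166.3] [[0.7, -0.041, 0.017], [0.714, -0.024, 0.056], [0.736, -0.006, 0.078]]
top tips 0.66 [167.8, 149.6, 218.0, 183.7] [[0.658, 0.112, 0.006], [0.69, 0.159, 0.045], [0.725, 0.21, 0.049]]
```

```bash
python3 - <<'E'
from h import *
p=pickle.load(open("top.pkl","rb"))
c=p["frame"][190:300,170:420]; cv2.imwrite("pics/topc.png",cv2.resize(c,None,fx=3.2,fy=3.2,interpolation=cv2.INTER_CUBIC)[...,::-1])
P=pts(p)
m=(P[:,2]>.12)&(P[:,2]<.156)&(P[:,0]>.4)&(P[:,0]<.65)&(P[:,1]>-.3)&(P[:,1]<.2)
Q=P[m]
for a in np.arange(-.28,.18,.02):
    k=Q[(Q[:,1]>=a)&(Q[:,1]<a+.02)]
    if len(k): print(round(a+.01,2),len(k),np.round([k[:,0].min(),np.median(k[:,0]),k[:,0].max(),np.median(k[:,2]),],4))
L=P[(P[:,2]>.156)&(P[:,2]<.18)&(P[:,0]>.4)&(P[:,0]<.65)]
for a in np.arange(-.28,.18,.01):
    k=L[(L[:,1]>=a)&(L[:,1]<a+.01)]
    if len(k): print("hi",round(a,2),len(k),k.mean(0).round(4))
b=P[(P[:,2]>.008)&(P[:,2]<.018)&(P[:,0]>.4)&(P[:,0]<.65)&(P[:,1]>-.3)&(P[:,1]<.1)]
print(cv2.minAreaRect((b[:,:2]*1000).astype(np.float32)))
E
```

```text
-0.25 93 [0.4878 0.504  0.5203 0.1448]
-0.23 262 [0.4752 0.5008 0.5225 0.1489]
-0.21 188 [0.4772 0.5067 0.523  0.1447]
-0.19 150 [0.4979 0.5108 0.5237 0.1437]
-0.17 157 [0.5007 0.5151 0.5333 0.1444]
-0.15 269 [0.4881 0.5137 0.5357 0.1489]
-0.13 168 [0.5012 0.5197 0.5363 0.1442]
-0.11 182 [0.5091 0.524  0.5404 0.1458]
-0.09 180 [0.5114 0.5271 0.5428 0.1463]
-0.07 180 [0.5156 0.5304 0.5471 0.1458]
-0.05 185 [0.5179 0.5343 0.5495 0.1468]
-0.03 119 [0.5206 0.5365 0.5535 0.1468]
-0.01 183 [0.5244 0.5395 0.5561 0.1507]
0.01 180 [0.5272 0.5434 0.5584 0.1467]
0.03 184 [0.531  0.5468 0.5627 0.1468]
0.05 175 [0.5337 0.5486 0.5669 0.1475]
0.07 59 [0.5413 0.553  0.5588 0.1356]
0.09 81 [0.5422 0.5588 0.5822 0.1404]
0.11 208 [0.5316 0.5677 0.5918 0.1315]
0.13 292 [0.53   0.5666 0.592  0.133 ]
0.15 169 [0.5396 0.5617 0.5835 0.146 ]
hi -0.03 64 [ 0.5379 -0.0249  0.1643]
hi 0.08 29 [0.5618 0.088  0.1645]
hi 0.09 45 [0.5611 0.0945 0.1625]
hi 0.1 33 [0.5643 0.105  0.1628]
hi 0.11 32 [0.5633 0.1151 0.1627]
hi 0.12 34 [0.5633 0.1248 0.1622]
hi 0.13 42 [0.5629 0.135  0.1626]
hi 0.14 64 [0.5615 0.1455 0.1618]
hi 0.15 58 [0.561  0.1528 0.1632]
((519.4161987304688, -140.43739318847656), (259.42120361328125, 109.86396026611328), 80.80464935302734)
```

View pics/topc.png

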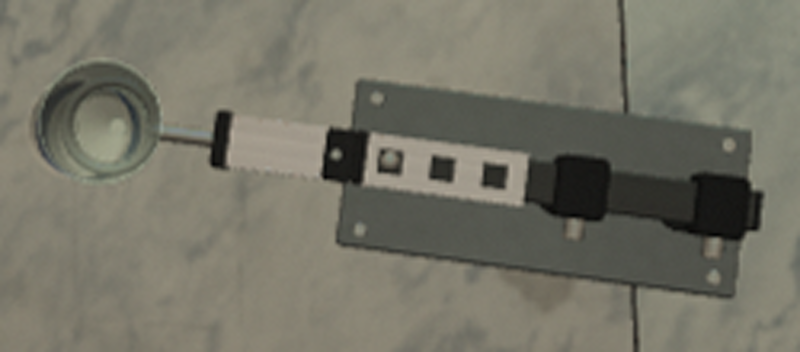

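Call:
carry_out(
  motion=[0,0,0,0,0,-0.138,0,0,0,0,0,-0.138,0,0,0,0,0,-0.138,0,0,0,0,0,-0.138,0,0,0,0,0,-0.138,0,0,0,0,0,-0.138,0,0,0,0,0,-0.138,0,0,0,0,0,-0.138],
  hand=0,
  grip_force=20,
)

```text
clock: 1.8
tool_pos: [0.1898, -0.5955, 0.3028]
eef_rot: [0.759, 0.651, -0.0, 0.0]
contact_force: [0.3, 0.1, -0.5]
opening: 0.116
```

```bash
cat >> h.py <<'E'
a=np.radians(80.8); D=np.array([np.cos(a),np.sin(a),0]); O=np.array([.5354,-.0417,0])
def rep(target=None):
    s=st(); r=R.from_quat(s["eef_rot"]); tp=np.array(s["tool_pos"])
    tip=tp+r.apply([0,0,.064]); d=tip-O
    print("t",round(float(s["clock"]),2),"tip along %.1f across %.1f z %.1f mm"%(d@D*1e3,np.cross(D,d)[2]*1e3,tip[2]*1e3),"F",np.round(s["contact_force"],2),"Falong %.2f"%(s["contact_force"]@D),"xaxis",np.round(np.degrees(np.arctan2(*r.apply([1,0,0])[1::-1])),2),"ztool",r.apply([0,0,1]).round(4),"op",round(float(s["opening"]),3))
    if target is not None: print("tool shift cm",(r.inv().apply(np.array(target)-tip)*100).round(2), "rot to fix",(r.inv()*R.from_matrix(np.c_[D,np.cross([0,0,-1],D),[0,0,-1]])).as_rotvec().round(4))
E
python3 -c "
from h import *
rep(O+[0,0,.2])"
```

```text
t 1.8 tip along -601.9 across 252.6 z 238.8 mm F [ 0.29  0.13 -0.45] Falong 0.18 xaxis 81.2 ztool [-1.e-04 -2.e-04 -1.e+00] op 0.116
tool shift cm [60.02 25.67  3.86] rot to fix [-0.0001  0.0002  0.0069]
```

Call:
carry_out(
  motion=[2.5,1.1,0,0,0,0.007,3.9,1.7,0,0,0,0,3.9,1.7,0,0,0,0,3.9,1.7,0,0,0,0,3.9,1.7,0,0,0,0,3.9,1.7,0,0,0,0,3.9,1.7,0,0,0,0,3.9,1.7,0,0,0,0],
)

```text
clock: 2.8
tool_pos: [0.3677, -0.3217, 0.3029]
eef_rot: [0.763, 0.646, 0.0, 0.0]
contact_force: [0.4, 0.8, -0.7]
opening: 0.003
```

Call:
carry_out(
  motion=[3.9,1.7,0,0,0,0,3.9,1.7,0,0,0,0,3.9,1.7,0,0,0,0,3.9,1.7,0,0,0,0,3.9,1.7,0,0,0,0,3.9,1.7,0,0,0,0,3.9,1.6,0,0,0,0,0,0,0,0,0,0],
)

```text
clock: 3.8
tool_pos: [0.53, -0.0688, 0.3031]
eef_rot: [0.761, 0.649, 0.002, -0.0]
contact_force: [-0.6, 0.4, -0.1]
opening: 0.007
```

```bash
python3 - <<'E'
from h import *
rep(O+[0,0,.2])
s=st();p=snapshot("wrist");cv2.imwrite("pics/w1.png",p["frame"][...,::-1])
p["er"]=s["eef_rot"];p["tp"]=s["tool_pos"]
r=finder.masks_of(p,"sleeve"); print([(x["p"],x["extent"]) for x in r[:2]])
P=pts(p); d=P-O; X=d@D; Y=np.cross(D,d)[:,2]
for z0,z1 in((.14,.1485),(.16,.172)):
  k=(P[:,2]>z0)&(P[:,2]<z1)&(abs(Y)<.03)&(X>-.08)&(X<.1)
  if k.sum():print(z0,k.sum(),np.percentile(X[k],[1,50,99]).round(4),np.percentile(Y[k],[1,50,99]).round(4),np.median(P[k,2]))
E
```

```text
t 3.8 tip along -27.4 across 0.9 z 239.1 mm F [-0.64  0.44 -0.07] Falong 0.34 xaxis 80.9 ztool [ 0.0026  0.0026 -1.    ] op 0.007
tool shift cm [2.73 0.08 3.92] rot to fix [ 0.0022 -0.003   0.0017]
[(0.57, [255.5, 0.0, 309.1, 248.7])]
0.14 7608 [-0.0592  0.0434  0.0984] [-0.0123  0.0023  0.0173] 0.1471002543906511
0.16 481 [0.0135 0.0171 0.0201] [-0.0119  0.0022  0.0168] 0.16491107787278253
```

View pics/w1.png

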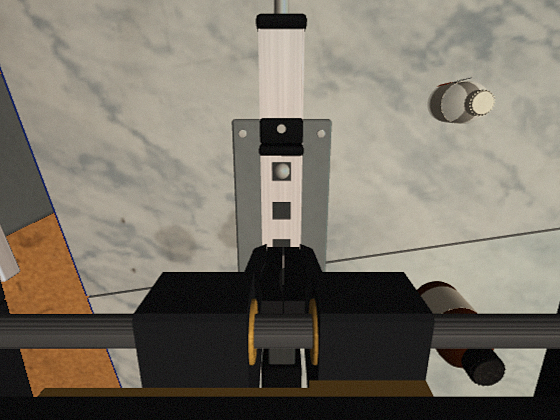

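Call:
carry_out(
  motion=[0.8,0,0.5,0.0022,-0.003,0.0017,1.0,0,2.0,0,0,0,0.8,0,2.0,0,0,0,0.1,0,2.0,0,0,0,0,0,0.8,0,0,0,0,0,0,0,0,0,0,0,0,0,0,0],
)

```text
clock: 4.78
tool_pos: [0.5329, -0.0467, 0.2303]
eef_rot: [0.764, 0.646, -0.001, 0.001]
contact_force: [0.5, 0.1, -0.4]
opening: 0.009
```

```bash
python3 -c "
from h import *
rep(O+[0,0,.158])"
```

```text
t 4.78 tip along -5.5 across 1.8 z 166.3 mm F [ 0.55  0.09 -0.37] Falong 0.17 xaxis 80.41 ztool [-0.0014 -0.0028 -1.    ] op 0.009
tool shift cm [0.55 0.17 0.83] rot to fix [-0.0009  0.003  -0.0068]
```

Call:
carry_out(
  motion=[0.3,0.0,0.2,0,0,0,0.25,0.1,0.2,0,0,0,0,0,0.2,0,0,0,0,0,0,0,0,0],
)

```text
clock: 5.28
tool_pos: [0.5343, -0.0411, 0.2235]
eef_rot: [0.763, 0.646, -0.002, 0.0]
contact_force: [0.1, -0.3, 1.2]
opening: 0.007
```

```bash
python3 -c "
from h import *
rep(O+[0,0,.158])"
```

```text
t 5.28 tip along 0.2 across 1.3 z 159.5 mm F [ 0.09 -0.31  1.17] Falong -0.29 xaxis 80.46 ztool [-0.003  -0.0027 -1.    ] op 0.007
tool shift cm [-0.02  0.14  0.15] rot to fix [-0.0025  0.0032 -0.006 ]
```

Call:
carry_out(
  motion=[0,0,0.15,0,0,0,0,0,0.15,0,0,0,0,0,0.15,0,0,0,0,0,0.1,0,0,0,0,0,0,0,0,0],
)

```text
clock: 5.9
tool_pos: [0.5343, -0.0412, 0.218]
eef_rot: [0.764, 0.646, -0.002, 0.0]
contact_force: [-0.4, 0.3, 0.5]
opening: 0.004
```

```bash
python3 -c "
from h import *
rep(O+[0,0,.15])"
```

```text
t 5.9 tip along 0.2 across 1.3 z 154.0 mm F [-0.44  0.34  0.45] Falong 0.27 xaxis 80.45 ztool [-0.0028 -0.0027 -1.    ] op 0.004
tool shift cm [-0.01  0.13  0.4 ] rot to fix [-0.0023  0.0031 -0.0061]
```

Call:
carry_out(
  motion=[0,0,0.1,0,0,0,0,0,0.1,0,0,0,0,0,0.1,0,0,0,0,0,0,0,0,0],
)

```text
clock: 6.4
tool_pos: [0.5344, -0.0412, 0.2154]
eef_rot: [0.764, 0.646, -0.002, 0.0]
contact_force: [-1.2, -0.2, 3.1]
opening: 0.006
```

```bash
python3 -c "
from h import *
rep()"
```

```text
t 6.4 tip along 0.2 across 1.2 z 151.4 mm F [-1.17 -0.22  3.14] Falong -0.40 xaxis 80.45 ztool [-0.0024 -0.0028 -1.    ] op 0.006
```

Call:
carry_out(
  motion=[0,0,0.1,0,0,0,0,0,0.1,0,0,0,0,0,0,0,0,0],
)

```text
clock: 6.78
tool_pos: [0.5344, -0.0412, 0.2132]
eef_rot: [0.763, 0.646, -0.002, 0.0]
contact_force: [-0.8, 0.8, 4.4]
opening: 0.003
```

```bash
python3 -c "
from h import *
rep()"
```

```text
t 6.78 tip along 0.2 across 1.2 z 149.2 mm F [-0.78  0.79  4.43] Falong 0.65 xaxis 80.45 ztool [-0.0025 -0.0027 -1.    ] op 0.003
```

Call:
carry_out(
  motion=[0,0,0.08,0,0,0,0,0,0.07,0,0,0,0,0,0,0,0,0],
)

```text
clock: 7.15
tool_pos: [0.5344, -0.0412, 0.2117]
eef_rot: [0.763, 0.646, -0.002, 0.0]
contact_force: [-0.8, -0.6, 5.1]
opening: 0.003
```

```bash
python3 -c "
from h import *
rep()"
```

```text
t 7.15 tip along 0.2 across 1.2 z 147.7 mm F [-0.82 -0.56  5.11] Falong -0.68 xaxis 80.45 ztool [-0.0025 -0.0027 -1.    ] op 0.003
```

Call:
carry_out(
  motion=[0,0,0.05,0,0,0,0,0,0,0,0,0],
)

```text
clock: 7.4
tool_pos: [0.5344, -0.0412, 0.2112]
eef_rot: [0.763, 0.646, -0.002, 0.0]
contact_force: [-0.5, 0.1, 5.4]
opening: 0.006
```

```bash
python3 -c "
from h import *
rep()"
```

```text
t 7.4 tip along 0.2 across 1.2 z 147.2 mm F [-0.46  0.14  5.38] Falong 0.06 xaxis 80.45 ztool [-0.0025 -0.0027 -1.    ] op 0.006
```

Still on the spring; continue down in fine steps until the sleeve face is felt.

Call:
carry_out(
  motion=[0,0,0.05,0,0,0,0,0,0,0,0,0],
)

```text
clock: 7.65
tool_pos: [0.5344, -0.0411, 0.2111]
eef_rot: [0.764, 0.646, -0.002, 0.0]
contact_force: [-1.8, -1.3, 9.1]
opening: 0.004
```

```bash
python3 -c "
from h import *
rep()"
```

```text
t 7.65 tip along 0.2 across 1.2 z 147.1 mm F [-1.79 -1.3   9.13] Falong -1.57 xaxis 80.45 ztool [-0.0022 -0.0029 -1.    ] op 0.004
```

Call:
carry_out(
  motion=[0,0,0.05,0,0,0,0,0,0,0,0,0],
)

```text
clock: 7.9
tool_pos: [0.5344, -0.0411, 0.2111]
eef_rot: [0.764, 0.646, -0.002, 0.001]
contact_force: [-2.8, -1.5, 13.7]
opening: 0.006
```

```bash
python3 -c "
from h import *
rep()"
```

```text
t 7.9 tip along 0.2 across 1.2 z 147.1 mm F [-2.83 -1.5  13.7 ] Falong -1.93 xaxis 80.45 ztool [-0.002  -0.0031 -1.    ] op 0.006
```

Call:
carry_out(
  motion=[0.1,0,-0.04,0,0,0,0.1,0,0,0,0,0,0.1,0,0,0,0,0,0,0,0,0,0,0],
)

```text
clock: 8.4
tool_pos: [0.5345, -0.0405, 0.2111]
eef_rot: [0.764, 0.645, -0.003, 0.001]
contact_force: [-3.1, -5.1, 11.4]
opening: 0.007
```

```bash
python3 -c "
from h import *
rep()"
```

```text
t 8.4 tip along 0.6 across 1.2 z 147.1 mm F [-3.09 -5.14 11.36] Falong -5.57 xaxis 80.34 ztool [-0.0034 -0.0064 -1.    ] op 0.007
```

Call:
carry_out(
  motion=[0.1,0,0,0,0,0,0.05,0,0,0,0,0,0,0,0,0,0,0],
)

```text
clock: 8.78
tool_pos: [0.5347, -0.0394, 0.2111]
eef_rot: [0.764, 0.645, -0.004, 0.002]
contact_force: [-2.5, -6.2, 11.9]
opening: 0.005
```

```bash
python3 -c "
from h import *
rep()"
```

```text
t 8.78 tip along 1.6 across 1.2 z 147.1 mm F [-2.52 -6.2  11.94] Falong -6.52 xaxis 80.32 ztool [-0.0035 -0.0069 -1.    ] op 0.005
```

Call:
carry_out(
  motion=[0,0,-0.04,0,0,0,0.1,0,0,0,0,0,0.1,0,0,0,0,0,0,0,0,0,0,0],
)

```text
clock: 9.28
tool_pos: [0.5351, -0.0376, 0.2112]
eef_rot: [0.764, 0.645, -0.004, 0.001]
contact_force: [-1.1, -5.7, 8.1]
opening: 0.007
```

```bash
python3 -c "
from h import *
rep()"
```

```text
t 9.28 tip along 3.5 across 1.1 z 147.2 mm F [-1.07 -5.69  8.09] Falong -5.79 xaxis 80.32 ztool [-0.0036 -0.0069 -1.    ] op 0.007
```

Call:
carry_out(
  motion=[0.1,0,0,0,0,0,0.1,0,0,0,0,0,0,0,0,0,0,0],
)

```text
clock: 9.65
tool_pos: [0.5355, -0.0357, 0.2111]
eef_rot: [0.764, 0.645, -0.004, 0.002]
contact_force: [-0.9, -4.8, 7.6]
opening: 0.005
```

```bash
python3 -c "
from h import *
rep()"
```

```text
t 9.65 tip along 5.5 across 1.0 z 147.1 mm F [-0.86 -4.79  7.59] Falong -4.87 xaxis 80.31 ztool [-0.0035 -0.007  -1.    ] op 0.005
```

Call:
carry_out(
  motion=[0.1,0,0,0,0,0,0,0,0,0,0,0],
)

```text
clock: 9.9
tool_pos: [0.5356, -0.0351, 0.2112]
eef_rot: [0.764, 0.645, -0.004, 0.002]
contact_force: [-1.8, -6.3, 8.6]
opening: 0.003
```

```bash
python3 -c "
from h import *
rep()"
```

```text
t 9.9 tip along 6.0 across 1.0 z 147.2 mm F [-1.84 -6.32  8.56] Falong -6.53 xaxis 80.29 ztool [-0.0037 -0.0076 -1.    ] op 0.003
```

Call:
carry_out(
  motion=[0.1,0,0,0,0,0,0,0,0,0,0,0],
)

```text
clock: 10.15
tool_pos: [0.5357, -0.0347, 0.2111]
eef_rot: [0.765, 0.645, -0.004, 0.002]
contact_force: [-1.1, -7.5, 8.7]
opening: 0.006
```

```bash
python3 -c "
from h import *
rep()"
```

```text
t 10.15 tip along 6.4 across 1.0 z 147.1 mm F [-1.05 -7.46  8.75] Falong -7.53 xaxis 80.27 ztool [-0.004  -0.0083 -1.    ] op 0.006
```

Call:
carry_out(
  motion=[0.1,0,0,0,0,0,0,0,0,0,0,0],
)

```text
clock: 10.4
tool_pos: [0.5357, -0.0344, 0.2111]
eef_rot: [0.765, 0.644, -0.005, 0.002]
contact_force: [-1.9, -9.6, 9.7]
opening: 0.003
```

```bash
python3 -c "
from h import *
rep()"
```

```text
t 10.4 tip along 6.7 across 1.0 z 147.1 mm F [-1.87 -9.59  9.7 ] Falong -9.76 xaxis 80.24 ztool [-0.0043 -0.0093 -0.9999] op 0.003
```

Call:
carry_out(
  motion=[0.1,0,0,0,0,0,0,0,0,0,0,0],
)

```text
clock: 10.65
tool_pos: [0.5358, -0.0341, 0.2111]
eef_rot: [0.765, 0.644, -0.005, 0.002]
contact_force: [-2.3, -10.1, 8.7]
opening: 0.005
```

```bash
python3 -c "
from h import *
rep()"
```

```text
t 10.65 tip along 6.9 across 1.0 z 147.1 mm F [ -2.32 -10.07   8.66] Falong -10.31 xaxis 80.21 ztool [-0.0047 -0.0104 -0.9999] op 0.005
```

Call:
carry_out(
  motion=[0.1,0,0,0,0,0,0,0,0,0,0,0],
)

```text
clock: 10.9
tool_pos: [0.5359, -0.0338, 0.2111]
eef_rot: [0.765, 0.644, -0.006, 0.003]
contact_force: [-2.4, -12.4, 10.2]
opening: 0.002
```

```bash
python3 -c "
from h import *
rep()"
```

```text
t 10.9 tip along 7.1 across 1.0 z 147.1 mm F [ -2.42 -12.38  10.19] Falong -12.61 xaxis 80.18 ztool [-0.005  -0.0115 -0.9999] op 0.002
```

Call:
carry_out(
  motion=[0.1,0,0,0,0,0,0,0,0,0,0,0],
)

```text
clock: 11.15
tool_pos: [0.5359, -0.0335, 0.2111]
eef_rot: [0.765, 0.644, -0.006, 0.003]
contact_force: [-2.1, -12.0, 10.6]
opening: 0.007
```

```bash
python3 -c "
from h import *
rep()"
```

```text
t 11.15 tip along 7.3 across 1.0 z 147.2 mm F [ -2.13 -11.99  10.59] Falong -12.18 xaxis 80.15 ztool [-0.0053 -0.0124 -0.9999] op 0.007
```

Call:
carry_out(
  motion=[0.1,0,0,0,0,0,0,0,0,0,0,0],
)

```text
clock: 11.4
tool_pos: [0.536, -0.0328, 0.2111]
eef_rot: [0.765, 0.644, -0.006, 0.003]
contact_force: [-1.9, -11.5, 10.5]
opening: 0.003
```

```bash
python3 -c "
from h import *
rep()"
```

```text
t 11.4 tip along 8.1 across 1.0 z 147.1 mm F [ -1.9  -11.53  10.53] Falong -11.69 xaxis 80.13 ztool [-0.0055 -0.0127 -0.9999] op 0.003
```

Call:
carry_out(
  motion=[0.1,0,0,0,0,0,0,0,0,0,0,0],
)

```text
clock: 11.65
tool_pos: [0.5368, -0.028, 0.2111]
eef_rot: [0.764, 0.645, -0.004, 0.002]
contact_force: [-1.0, -6.3, 8.6]
opening: 0.003
```

```bash
python3 -c "
from h import *
rep()"
```

```text
t 11.65 tip along 13.3 across 1.0 z 147.1 mm F [-1.02 -6.28  8.64] Falong -6.36 xaxis 80.29 ztool [-0.0035 -0.007  -1.    ] op 0.003
```

Call:
carry_out(
  motion=[0.1,0,0,0,0,0,0,0,0,0,0,0],
)

```text
clock: 11.9
tool_pos: [0.537, -0.0264, 0.2111]
eef_rot: [0.764, 0.645, -0.003, 0.001]
contact_force: [-1.6, -5.7, 8.2]
opening: 0.005
```

```bash
python3 -c "
from h import *
rep()"
```

```text
t 11.9 tip along 14.9 across 1.0 z 147.1 mm F [-1.64 -5.73  8.21] Falong -5.92 xaxis 80.33 ztool [-0.0034 -0.0064 -1.    ] op 0.005
```

Call:
carry_out(
  motion=[0,0,-0.1,0,0,0,0.15,0,-0.1,0,0,0,0.15,0,0,0,0,0,0.15,0,0,0,0,0,0.15,0,0,0,0,0,0,0,0,0,0,0],
)

```text
clock: 12.65
tool_pos: [0.5377, -0.0199, 0.2119]
eef_rot: [0.764, 0.645, -0.004, 0.0]
contact_force: [1.0, -5.8, -3.7]
opening: 0.006
```

```bash
python3 -c "
from h import *
rep()"
```

```text
t 12.65 tip along 21.5 across 1.5 z 147.9 mm F [ 0.95 -5.83 -3.69] Falong -5.60 xaxis 80.37 ztool [-0.0048 -0.0052 -1.    ] op 0.006
```

Call:
carry_out(
  motion=[0.15,0,0,0,0,0,0.15,0,0,0,0,0,0.15,0,0,0,0,0,0.15,0,0,0,0,0,0.15,0,0,0,0,0,0,0,0,0,0,0],
)

```text
clock: 13.4
tool_pos: [0.5395, -0.0095, 0.2129]
eef_rot: [0.763, 0.646, -0.001, -0.0]
contact_force: [-0.0, 0.0, 0.9]
opening: 0.005
```

```bash
python3 - <<'E'
from h import *
rep()
s=st();p=snapshot("wrist");cv2.imwrite("pics/w2.png",p["frame"][...,::-1])
p["er"]=s["eef_rot"];p["tp"]=s["tool_pos"]
P=pts(p); d=P-O; X=d@D; Y=np.cross(D,d)[:,2]
k=(P[:,2]>.16)&(P[:,2]<.168)&(abs(Y)<.03)&(X>.02)&(X<.07)
if k.sum():print(k.sum(),np.percentile(X[k],[1,50,99]).round(4))
E
```

```text
t 13.4 tip along 32.3 across 1.2 z 148.9 mm F [-0.04  0.02  0.86] Falong 0.01 xaxis 80.52 ztool [-0.0025 -0.0014 -1.    ] op 0.005
1694 [0.0268 0.0461 0.0501]
```

View pics/w2.png

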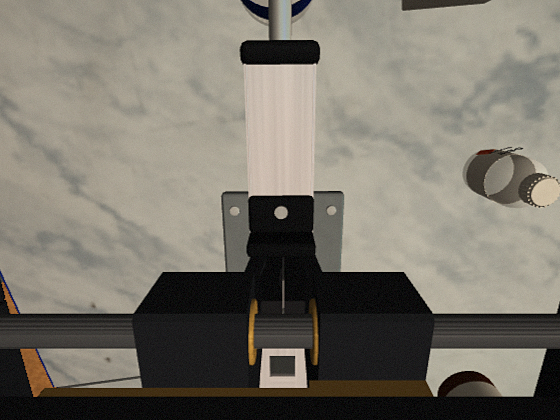

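Call:
carry_out(
  motion=[-0.3,0,0,0,0,0,-0.3,0,0,0,0,0,0,0,-0.5,0,0,0,0,0,-2,0,0,0,-2,0,-3,0,0,0,-4,0,-3,0,0,0,-4,0,0,0,0,0,0,0,0,0,0,0],
)

```text
clock: 14.45
tool_pos: [0.5213, -0.119, 0.2986]
eef_rot: [0.766, 0.643, -0.003, 0.001]
contact_force: [0.2, 0.6, -0.4]
opening: 0.002
```

```bash
python3 - <<'E'
from h import *
rep()
s=st();p=snapshot("wrist");cv2.imwrite("pics/w3.png",p["frame"][...,::-1])
p["er"]=s["eef_rot"];p["tp"]=s["tool_pos"]
P=pts(p); d=P-O; X=d@D; Y=np.cross(D,d)[:,2]
k=(P[:,2]>.16)&(P[:,2]<.168)&(abs(Y)<.025)&(X>.02)&(X<.07)
if k.sum():print(k.sum(),np.percentile(X[k],[1,50,99]).round(4))
k=(abs(Y-.0015)<.003)&(abs(X)<.005); print("button top z",np.percentile(P[k,2],[5,50,95,99]).round(4))
E
```

```text
t 14.45 tip along -78.9 across 1.6 z 234.6 mm F [ 0.22  0.64 -0.44] Falong 0.66 xaxis 80.06 ztool [-0.0027 -0.0052 -1.    ] op 0.002
756 [0.0425 0.0454 0.0495]
button top z [0.1474 0.1506 0.1526 0.1528]
```

View pics/w3.png

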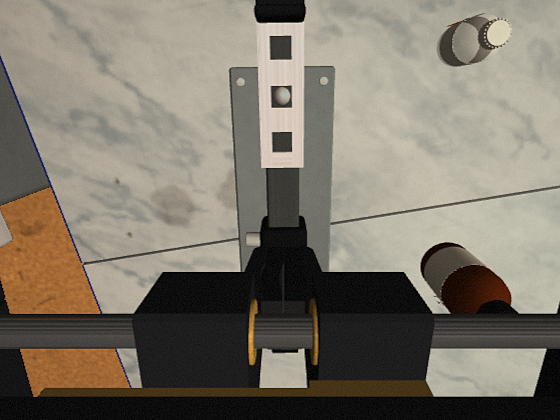

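The button dome is up in the second (middle) hole at (282,96). Its top is about 5 mm above the sleeve face, and the stop's lip has moved about 29 mm. The robot is clear of everything, so I'm handing in.

```bash
python3 -c "
from h import *
rep(); workorder.finish_job()"
```

```text
t 14.5 tip along -76.1 across 1.6 z 234.5 mm F [-0.11  0.42 -0.11] Falong 0.40 xaxis 80.26 ztool [-0.0023 -0.0031 -1.    ] op 0.01
the job is handed in; nothing more can be done
```

The funnel arm is one hole longer: the button sprang up in the second hole, and I handed the job in at 14.5 s of the 48 s. The hand-in gave no verdict.

**What I did:** I closed the gripper and felt for the top face, which was at about 147.1 mm. I pressed the button flush and pushed the thumb stop until the button slipped under the hole edge at about 12 N. Then I eased the downward pressure and pushed on slowly until the sleeve stopped. The highest readings were about 14 N straight down and 13 N along the arm. Force was only read at the end of each move, so brief peaks in between were not seen.

**Last checks:**
- **Button:** the wrist picture shows the dome up in the middle hole. Its top measured about 152.6 mm, roughly 5 mm above the sleeve face.
- **Sleeve travel:** the stop's lip had moved about 29–30 mm by camera depth. Single figures ranged from 28.3 to 30.0 mm, with a calibration of about 2 mm.
- **Robot:** the fingers were well clear and the contact force was near zero.
- **Bystanders:** the robot stayed clear of the loose items, but I did not re-measure their positions at the end.

One thing I did not expect: the push force had already dropped to zero, with the sleeve a few mm ahead of the finger, when I stopped pushing. It had probably moved the last few mm on its own as the button snapped in.

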